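# Find the post flange that the go gauge passes and fit it over the rail tube

### The arm

A 6-joint arm with a two-finger parallel gripper is mounted at the origin on a cart in front of the work surface, level with it; the furniture and walls round the work are solid. World frame = base frame: x ahead of the robot, y to its left, z up, the work surface at z = 0. Lengths are in m, angles in rad, forces in N, time in s.
With the tool pointing down it reaches from about 0.325 to 0.85 m from the base axis. Payload 4.4 kg.
Tool frame: the origin (TCP) lies on the mounting face of the last link; the fingertips stand 199 mm ahead of it and the grasp point (between the pads) lies 180 mm ahead of it; z points along the fingers, y is the line along which they close (so a half turn about z gives the same grasp; the last joint's range is limited). The gripper opens to 94 mm and grips with 3 to 60 N. Pads are 16 mm wide; open, the fingers measure 119 mm over their backs; the gripper's body (75 mm by 177 mm) begins 78 mm behind the grasp point.
Start: joints at [-1.343, 0.207, 1.542, -0, 1.393, -0.15], TCP at [0.213, -0.534, 0.405] pointing down, gripper open.
Joint ranges: [-2.73, 2.73], [-0.86, 2.22], [0.23, 2.46], [-1.11, 4.25], [0.08, 2.63], [-2.82, 2.82]. Speed limits (rad/s): [2.79, 2.79, 3.14, 3.14, 3.14, 3.14].

### API

Orientations are given as a unit quaternion [x, y, z, w].
In Python, from rig import env gives the robot as it stands.
- The arm moves only by the shell command python3 -m pendant [FORCE], which reads ROWS from standard input. ROWS is a JSON list of rows, 1 to 8 of them, each of 5 numbers: the finger opening in m, then dx, dy, dz in m, then a turn about the tool's z in rad; each row is the pose to reach, as a shift and turn from the pose commanded when the command began, along the tool's axes at that moment; what a row does not reach only later rows make up. A row lasts 1/8 s, in which the tool goes at most 0.0625 m and 0.188 rad, less where a joint would pass 70% of its speed; a pose out of reach is approached as far as the arm can. The fingers move at their own pace and stop on an object; FORCE is the grip in N (left out, the last holds). Time passes only in rows, so rows that do not move let the fingers close. It prints the time, the measured TCP pose, the force, the opening and the grip force at its end. Input that does not fit is refused with a message, and nothing moves.
- env.get_obs(): the state, without advancing time (a new reading comes with each control period).
- env.get_image(name): name is "side" or "top" or "wrist"; returns a dict with "pixels" (480x640x3 uint8, blue, green, red), "mtx" (3x3 intrinsics, pixels), "cam_to_world" (4x4, takes a point from camera to world coordinates). Camera axes: x right, y down, z forward; pixel columns grow to the right and rows downward; lengths in m; the calibration is good to about 2 mm. A picture is of the moment at which its call begins. There is no depth.
- env.job_done(): hands the job in; it is judged then, once.
The state is a dict: "time_s": time; "joint_positions": joint angles; "qd": joint speeds; "joint_torque": joint torques, N m; "position": TCP position; "eef_rot": TCP orientation; "contact_force": force on the tool from outside, world axes, zero at the start; "wrist_torque": the same for the moment, N m; "finger_gap": finger opening in m; "finger_force": force on a finger pad.
Only numpy, scipy, OpenCV 4.12 (cv2) and the standard library are available. Lean on these libraries where they do the work, as an engineer would, in place of code of your own. Each camera call takes 0.05 s, during which the arm holds its last target. There are 200 camera calls.

### The job

Powder coat has run inside the bores of two of the three post flanges on the plywood board. Find the clean one by trying the steel go gauge in them, never forcing it: it must go right in until its collar lies on the flange. Then stand the gauge back in its wooden stand, and slide that flange down over the upright rail tube until it lies flat on the oak foot, leaving the other two in their pockets.

Things in the scene. Friction and masses are not known exactly. Their poses are not given: they have to be found in the camera images.
- gauge: steel go plug gauge, 0.2 kg, upright in the stand's middle hole. Origin: centre of the nose's flat lower end, z up its axis. Nose 20 mm diameter, 30 mm long, end bevelled 1.5 mm; stop collar 32 mm diameter at z 30 to 35 mm; hexagonal handle 22 mm across flats at z 35 to 87 mm, green band at 72 to 80 mm. One pair of flats faces its x axis, the others 60 and 120 degrees round
- gauge_handle (a point): point on the gauge's axis 65 mm above the end of the nose, in the handle: a good height for the grip
- stand: dark wooden block 56 x 104 x 36 mm (x, y, z), fixed, with a 23 mm hole right through its middle for the gauge and a smaller empty hole on either side. Origin: centre of the underside. Put away, the gauge hangs by its collar on the block's top, the end of its nose 6 mm above the table
- board: plywood board 92 x 270 x 16 mm (x, y, z), fixed, origin at the centre of its underside. Three square pockets, 58 mm wide and 7 mm deep, in a row along its y axis at -84, 0 and +84 mm, hold the flanges in any order
- flange_a: one of three grey steel post flanges alike from outside, 0.25 kg, with 1 mm of play in its pocket: square plate 56 x 56 x 6 mm, on it a round boss 32 mm in diameter (39 at its foot, below 10 mm), top 44 mm above the underside. The bore goes right through. Origin: centre of the underside; x, y along the plate's sides
- flange_b: another of the three flanges, as flange_a
- flange_c: another of the three flanges, as flange_a
- flange_a_mouth (a point): centre of the mouth of the bore at the top of the boss of flange_a, z up. The bore is 21.6 mm wide. In the clean flange the gauge goes in 30 mm, until its collar lies on the boss; in the two others a ledge of hard coating deep in the bore (opening 14 mm) stops it 16 mm below the mouth
- flange_b_mouth (a point): centre of the mouth of the bore at the top of the boss of flange_b, z up; clean or not, as told for flange_a_mouth
- flange_c_mouth (a point): centre of the mouth of the bore at the top of the boss of flange_c, z up; clean or not, as told for flange_a_mouth
- rail_foot: square oak foot 96 x 96 x 22 mm, fixed, with an upright steel rail tube, 20 mm in diameter with a 1.5 mm bevel, in its middle. Origin: centre of the foot's underside; the wood's top is 22 mm and the tube's end 62 mm above it
- rail_top (a point): centre of the upper end of the rail tube, z up
- masking_tape: roll of masking tape lying flat, 104 mm across and 25 mm high, a bystander; origin at the centre of its underside
- tape_measure: yellow tape measure, 36 x 78 x 64 mm, a bystander; origin at the centre of its underside

How it is judged:
By the outcome, as a careful person would: the job done as asked, in the order asked, and still so for the second after the job is handed in, with the robot touching nothing.
It also fails if it takes over 72 s, if anything falls off the work surface, if the arm or the gripper's body presses on something with over 40 N, if the wrist force passes 120 N, or if a joint passes its speed limit or range.

## Working session

There is one attempt and no reset: what is moved stays moved. The work goes in short steps, Python scripts to look and compute and a shell command to move; the robot and the scene stay as the last step left them, time stands still between calls to the robot, and variables do not carry over. Pictures are saved under pics/ and viewed, at most 10 in all, crops included, and the job is handed in when it is done.

```bash
ls; mkdir -p pics
python3 - <<'E'
from rig import env
import cv2, numpy as np
o=env.get_obs(); print({k:np.round(v,3) for k,v in o.items()})
for n in ("top","side"):
    d=env.get_image(n); cv2.imwrite(f"pics/{n}0.png",d["pixels"]); print(n,d["mtx"].round(1).tolist(),d["cam_to_world"].round(4).tolist())
E
```

```text
pics
{'time_s': np.float64(0.0), 'joint_positions': array([-1.343,  0.207,  1.543, -0.   ,  1.393, -0.151]), 'qd': array([-0.001,  0.001,  0.001,  0.001, -0.   , -0.001]), 'joint_torque': array([ 1.0000e-03, -3.7088e+01, -2.8142e+01,  7.0000e-02,  3.6000e-02,
       -0.0000e+00]), 'position': array([ 0.213, -0.534,  0.404]), 'eef_rot': array([ 0.982,  0.188, -0.   , -0.001]), 'contact_force': array([-0.355,  0.27 , -0.948]), 'wrist_torque': array([ 0.008, -0.015, -0.01 ]), 'finger_force': np.float64(0.0), 'finger_gap': np.float64(0.094)}
top [[471.3, 0.0, 315.4], [0.0, 471.3, 243.5], [0.0, 0.0, 1.0]] [[0.017, -0.9958, 0.0901, 0.5459], [-0.9998, -0.0162, 0.0089, 0.0336], [-0.0074, -0.0902, -0.9959, 1.0985], [0.0, 0.0, 0.0, 1.0]]
side [[576.9, 0.0, 318.0], [0.0, 576.9, 231.3], [0.0, 0.0, 1.0]] [[-0.1711, 0.6478, -0.7423, 1.5022], [0.9852, 0.1048, -0.1356, 0.207], [-0.01, -0.7546, -0.6562, 0.8498], [0.0, 0.0, 0.0, 1.0]]
```

View pics/top0.png

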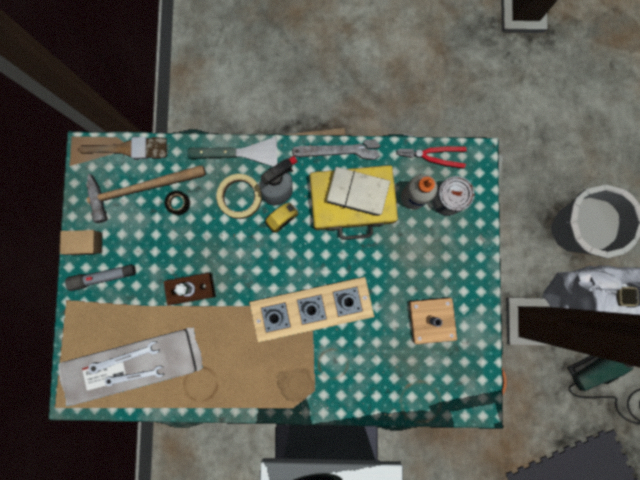

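View pics/side0.png

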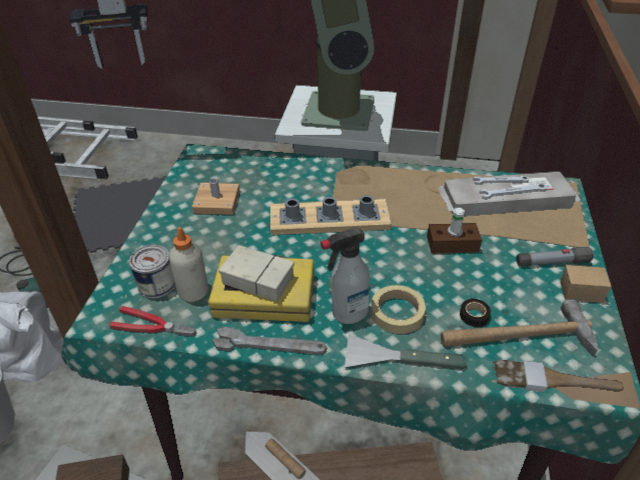

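The top picture shows the stand at about (190,289) with the gauge in it, the board's three mouths at (273,318), (311,309) and (348,300), and the rail tube at (435,321). The side view shows the same things with nothing in the way of them.

```bash
cat > h.py <<'E'
from rig import env
import numpy as np, cv2
from scipy.spatial.transform import Rotation as R
def ray(d,uv,z):
    p=np.linalg.inv(d["mtx"])@[uv[0],uv[1],1]; T=d["cam_to_world"]; v=T[:3,:3]@p
    return T[:3,3]+v*(z-T[2,3])/v[2]
def proj(d,P):
    T=np.linalg.inv(d["cam_to_world"]); p=d["mtx"]@(T[:3,:3]@np.asarray(P).T+T[:3,3:4]); return (p[:2]/p[2]).T
def state():
    o=env.get_obs(); return o,np.array(o["position"]),R.from_quat(o["eef_rot"]).as_matrix()
def togo(xyz,yaw=None):
    "shift in tool axes to put the grasp point at xyz; turn so that tool x lies along yaw (mod pi)"
    o,p,M=state(); g=p+.18*M[:,2]; s=M.T@(np.asarray(xyz)-g); cur=np.arctan2(M[1,0],M[0,0]); t=None
    if yaw is not None: t=-((yaw-cur+np.pi/2)%np.pi-np.pi/2)
    print("t",round(float(o["time_s"]),2),"grasp",g.round(4),"yaw",round(float(cur),4),"shift",s.round(4),"turn",t,"j6",round(float(o["joint_positions"][5]),3),"F",np.round(o["contact_force"],1),"gap",round(float(o["finger_gap"]),4))
E
python3 - <<'E'
from h import *
d=env.get_image("top")
for n,uv,z in [("gauge",(181,289),.093),("st1",(165,281),.036),("st2",(211,274),.036),("st3",(214,297),.036),("st4",(168,304),.036),("m1",(273,318),.053),("m2",(311,309),.053),("m3",(348,300),.053),("tube",(435,321),.062),
 ("f1",(410,302),.022),("f2",(453,299),.022)]:
    print(n,ray(d,uv,z).round(3))
togo([.45,.25,.3],0)
d=env.get_image("wrist"); cv2.imwrite("pics/w0.png",d["pixels"]); 
o,p,M=state(); T=d["cam_to_world"]; print((M.T@(T[:3,3]-p)).round(4).tolist(),(M.T@T[:3,:3]).round(3).tolist(),d["mtx"].round(1).tolist())
E
```

```text
gauge [0.535 0.327 0.093]
st1 [0.552 0.38  0.036]
st2 [0.569 0.277 0.036]
st3 [0.518 0.269 0.036]
st4 [0.5   0.371 0.036]
m1 [0.475 0.133 0.053]
m2 [0.496 0.05  0.053]
m3 [ 0.517 -0.031  0.053]
tube [ 0.475 -0.22   0.062]
f1 [ 0.514 -0.173  0.022]
f2 [ 0.522 -0.27   0.022]
t 0.15 grasp [ 0.2125 -0.5337  0.2238] yaw 0.3788 shift [ 0.5105 -0.6404 -0.075 ] turn 0.3788194669445004 j6 -0.151 F [ 0.8  0.3 -0.5] gap 0.0941
[0.074, -0.0006, 0.0201] [[0.0, -0.967, -0.254], [1.0, -0.0, 0.0], [-0.0, -0.254, 0.967]] [[347.6, 0.0, 319.1], [0.0, 347.6, 244.0], [0.0, 0.0, 1.0]]
```

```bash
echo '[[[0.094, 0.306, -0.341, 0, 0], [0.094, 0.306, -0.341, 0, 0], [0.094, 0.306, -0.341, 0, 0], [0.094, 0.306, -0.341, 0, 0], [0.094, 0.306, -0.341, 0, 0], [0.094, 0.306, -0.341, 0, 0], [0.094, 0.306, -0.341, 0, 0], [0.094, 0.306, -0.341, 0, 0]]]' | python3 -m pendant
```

```text
refused: ROWS must be a list of rows, each a list of 5 numbers. Nothing was moved.
```

Refused on format, not on reach. It needs a list of rows, each a list of 5 numbers.

```bash
echo '[[0.094, 0.306, -0.341, 0, 0], [0.094, 0.306, -0.341, 0, 0], [0.094, 0.306, -0.341, 0, 0], [0.094, 0.306, -0.341, 0, 0], [0.094, 0.306, -0.341, 0, 0], [0.094, 0.306, -0.341, 0, 0], [0.094, 0.306, -0.341, 0, 0], [0.094, 0.306, -0.341, 0, 0]]' | python3 -m pendant && echo '[[0.094, 0.306, -0.341, 0, 0.214], [0.094, 0.306, -0.341, 0, 0.214], [0.094, 0.306, -0.341, 0, 0.214], [0.094, 0.306, -0.341, 0, 0.214], [0.094, 0.306, -0.341, 0, 0.214], [0.094, 0.306, -0.341, 0, 0.214], [0.094, 0.306, -0.341, 0, 0.214], [0.094, 0.306, -0.341, 0, 0.214]]' | python3 -m pendant
python3 - <<'E'
from h import *
togo([.535,.327,.065],.165)
d=env.get_image("wrist"); cv2.imwrite("pics/w1.png",d["pixels"]); np.savez("w1.npz",**d)
E
```

```text
time_s: 1.2
position: [0.371, -0.1013, 0.4046]
eef_rot: [0.982, 0.19, 0.0, -0.0]
contact_force: [-0.5, -0.1, -0.4]
finger_gap: 0.094
finger_force: 0.0
time_s: 2.2
position: [0.5293, 0.3286, 0.404]
eef_rot: [0.997, 0.083, -0.0, -0.0]
contact_force: [1.0, 0.1, 0.2]
finger_gap: 0.094
finger_force: 0.0
t 2.2 grasp [0.5292 0.3286 0.224 ] yaw 0.1671 shift [0.0055 0.0026 0.159 ] turn 0.002108419662794958 j6 1.82 F [1.  0.1 0.2] gap 0.094
```

View pics/w1.png

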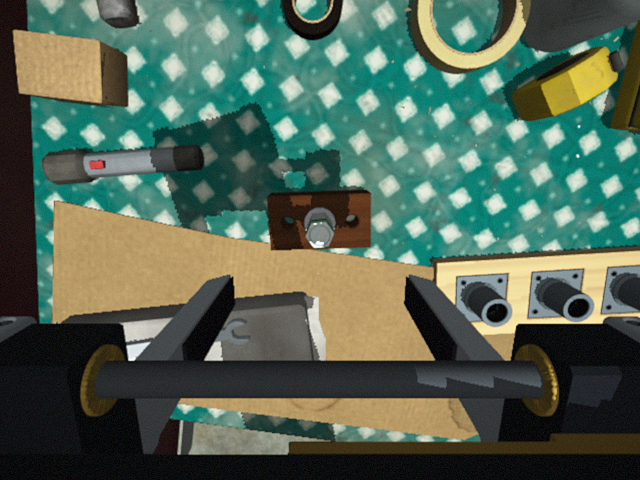

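The wrist view shows the stand at (319,220), the gauge handle top at (319,233), the fingers below and two flanges on the right. I'll enlarge the stand.

Run:
```python
import cv2
a=cv2.imread("pics/w1.png")[180:260,260:380]; cv2.imwrite("pics/w1c.png",cv2.resize(a,None,fx=6.5,fy=6.5,interpolation=cv2.INTER_CUBIC))
```

```text
(no output)
```

View pics/w1c.png

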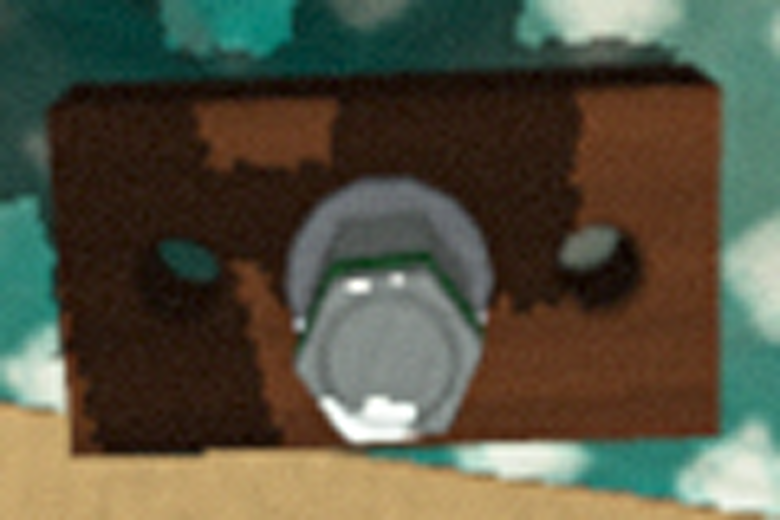

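The enlarged view shows the handle's hexagonal top centred near full-image (320.2,234.3), with its corners left and right along the image, and the collar centred near (320,222.8). So I need to turn about 25° to face a pair of flats.

Run:
```python
from h import *
d=dict(np.load("w1.npz")); f=lambda u,v:((u+.5)/6.5-.5+260,(v+.5)/6.5-.5+180)
V=np.array([ray(d,f(*q),.093) for q in [(298,360),(333,270),(430,262),(484,345),(440,437),(350,445)]])
c=V.mean(0); w=V-c; print("hex",c.round(4),np.linalg.norm(w,axis=1).round(4))
ang=np.arctan2(w[:,1],w[:,0]); m=np.angle(np.mean(np.exp(6j*ang)))/6; print("vertex dir mod60 deg",np.degrees(m))
print("collar",ray(d,f(390,279),.041).round(4))
S=np.array([ray(d,f(*q),.036) for q in [(50,105),(720,85),(720,432),(75,453)]]); print(S.round(4),S.mean(0).round(4))
fl=m+np.pi/6   # flat normal dir; tool y = yaw-90
for k in range(3):
    togo([c[0],c[1],.071],fl+np.pi/2+k*np.pi/3)
```

```text
hex [0.5354 0.3299 0.093 ] [0.0121 0.0134 0.0134 0.0126 0.0133 0.0136]
vertex dir mod60 deg -15.870209370779856
collar [0.5352 0.3297 0.041 ]
[[0.5524 0.3856 0.036 ]
 [0.5725 0.2847 0.036 ]
 [0.5185 0.2735 0.036 ]
 [0.4979 0.3745 0.036 ]] [0.5353 0.3296 0.036 ]
t 2.25 grasp [0.5299 0.3315 0.2239] yaw 0.1687 shift [0.0049 0.0029 0.1529] turn 1.4928681357878615 j6 1.821 F [ 0.6  1.  -0.4] gap 0.0939
t 2.25 grasp [0.5299 0.3315 0.2239] yaw 0.1687 shift [0.0049 0.0029 0.1529] turn 0.4456705845912641 j6 1.821 F [ 0.6  1.  -0.4] gap 0.0939
t 2.25 grasp [0.5299 0.3315 0.2239] yaw 0.1687 shift [0.0049 0.0029 0.1529] turn -0.6015269666053342 j6 1.821 F [ 0.6  1.  -0.4] gap 0.0939
```

```bash
echo '[[0.06, 0.005, 0.003, 0.05, 0.188], [0.06, 0.005, 0.003, 0.08, 0.376], [0.06, 0.005, 0.003, 0.10, 0.446], [0.06, 0.005, 0.003, 0.10, 0.446], [0.06, 0.005, 0.003, 0.10, 0.446]]' | python3 -m pendant 30
python3 - <<'E'
from h import *
for i in range(4):
    d=env.get_image("wrist"); togo([.5353,.3298,.071],-0.277)
cv2.imwrite("pics/w2.png",d["pixels"][150:450,160:480]); np.savez("w2.npz",**d)
E
```

```text
time_s: 2.88
position: [0.5348, 0.3235, 0.3056]
eef_rot: [0.99, -0.14, 0.001, -0.0]
contact_force: [-0.1, -0.2, 0.2]
finger_gap: 0.0602
finger_force: 0.0
t 2.92 grasp [0.5354 0.3238 0.1262] yaw -0.2805 shift [-0.0019 -0.0056  0.0552] turn -0.0035036864376443155 j6 2.257 F [-0.3  0.2  0.2] gap 0.0602
t 2.98 grasp [0.5355 0.3239 0.1264] yaw -0.2807 shift [-0.002  -0.0055  0.0554] turn -0.003653087074090733 j6 2.257 F [-0.9  0.9  0.5] gap 0.0603
t 3.02 grasp [0.5354 0.3239 0.1263] yaw -0.2807 shift [-0.0019 -0.0055  0.0553] turn -0.0037408607832458696 j6 2.257 F [-1.2 -0.1  0.6] gap 0.0606
t 3.08 grasp [0.5353 0.3239 0.1261] yaw -0.2809 shift [-0.0017 -0.0056  0.0551] turn -0.0038646468213516805 j6 2.258 F [ 0.3  0.3 -0.5] gap 0.0599
```

View pics/w2.png

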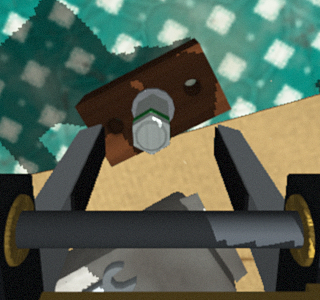

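The crop shows the handle top at about full-image (312,283), a little left of midway between the open fingers, in line with the computed −5.5 mm. I'll go down and grip.

```bash
python3 - <<'E'
from h import *
d=dict(np.load("w2.npz")); print(ray(d,(312,283),.093))
E
echo '[[0.06, -0.002, -0.0055, 0.01, 0], [0.06, -0.002, -0.0055, 0.035, 0], [0.06, -0.002, -0.0055, 0.055, 0], [0.06, -0.002, -0.0055, 0.055, 0], [0.0, -0.002, -0.0055, 0.055, 0], [0.0, -0.002, -0.0055, 0.055, 0], [0.0, -0.002, -0.0055, 0.055, 0], [0.0, -0.002, -0.0055, 0.055, 0]]' | python3 -m pendant 30
python3 - <<'E'
from h import *
togo([.5353,.3298,.071],-0.277)
E
```

```text
[0.53590685 0.32895781 0.093     ]
time_s: 4.08
position: [0.5342, 0.3295, 0.2502]
eef_rot: [0.99, -0.14, 0.0, -0.0]
contact_force: [0.0, 0.4, 0.6]
finger_gap: 0.0237
finger_force: 0.0
t 4.08 grasp [0.5344 0.3296 0.0702] yaw -0.2812 shift [ 0.0008 -0.0005 -0.0008] turn -0.004246402378212721 j6 2.267 F [0.  0.4 0.6] gap 0.0237
```

```bash
echo '[[0.0, 0, 0, 0, 0], [0.0, 0, 0, 0, 0], [0.0, 0, 0, -0.01, 0], [0.0, 0, 0, -0.03, 0], [0.0, 0, 0, -0.06, 0], [0.0, 0, 0, -0.09, 0], [0.0, 0, 0, -0.09, 0]]' | python3 -m pendant 30
python3 - <<'E'
from h import *
togo([.475,.133,.16],.25)
E
```

```text
time_s: 4.95
position: [0.5351, 0.33, 0.3442]
eef_rot: [0.99, -0.14, 0.003, -0.002]
contact_force: [0.4, -0.4, -2.0]
finger_gap: 0.0217
finger_force: 30.0
t 4.95 grasp [0.5364 0.3306 0.1642] yaw -0.2811 shift [-0.0042  0.2069  0.0031] turn -0.5310737981421347 j6 2.267 F [ 0.4 -0.4 -2. ] gap 0.0217
```

```bash
echo '[[0.0, -0.004, 0.06, -0.01, -0.18], [0.0, -0.004, 0.12, -0.01, -0.36], [0.0, -0.004, 0.18, -0.01, -0.53], [0.0, -0.004, 0.207, -0.01, -0.53], [0.0, -0.004, 0.207, -0.01, -0.53], [0.0, -0.004, 0.207, -0.01, -0.53], [0.0, -0.004, 0.207, -0.01, -0.53]]' | python3 -m pendant 30
python3 - <<'E'
from h import *
d=env.get_image("wrist"); togo([.475,.133,.16],.25)
cv2.imwrite("pics/w3.png",d["pixels"]); np.savez("w3.npz",**d)
E
```

```text
time_s: 5.82
position: [0.473, 0.1326, 0.3494]
eef_rot: [0.992, 0.125, -0.0, -0.0]
contact_force: [-1.1, -0.1, -0.9]
finger_gap: 0.0219
finger_force: 30.0
t 5.88 grasp [0.4729 0.1327 0.1694] yaw 0.2504 shift [0.0021 0.0002 0.0094] turn 0.0003612829251800065 j6 1.417 F [ 0.   0.6 -1.4] gap 0.022
```

View pics/w3.png

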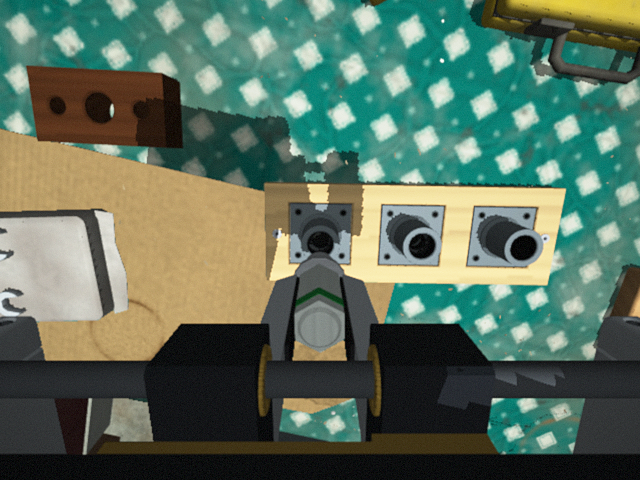

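The picture shows the gauge gripped upright, its handle top at (321,326), and the three mouths at about (320,243), (421,243) and (523,246) on the board. The first is partly hidden by the gauge's nose.

Run:
```python
from h import *
d=dict(np.load("w3.npz")); g=cv2.cvtColor(d["pixels"],cv2.COLOR_BGR2GRAY)
for c in [(320,241),(421,243),(523,246)]:
    x,y=c; w=cv2.resize(g[y-20:y+21,x-20:x+21],None,fx=4,fy=4,interpolation=cv2.INTER_CUBIC)
    print(g[y,x-18:x+19:1].tolist())
    for th in (50,70):
        cs,_=cv2.findContours((w<th).astype(np.uint8),cv2.RETR_EXTERNAL,cv2.CHAIN_APPROX_NONE)
        cs=[k for k in cs if cv2.contourArea(k)>500]
        for k in cs:
            e=cv2.fitEllipse(cv2.convexHull(k)); u=((e[0][0]+.5)/4-.5+x-20,(e[0][1]+.5)/4-.5+y-20)
            print(c,th,np.round(u,2),np.round(np.array(e[1])/4,2),round(e[2]),ray(d,u,.053).round(4))
B=[ray(d,u,.016) for u in [(265,184),(565,187),(548,284),(266,279)]]; B=np.array(B);print(B.round(4).tolist())
o,p,M=state(); G=p+.18*M[:,2]
print("predict handle top",proj(d,[G-M[:,2]*.022]),"nose",proj(d,[G+M[:,2]*.065]))
```

```text
[74, 71, 72, 78, 70, 45, 17, 11, 21, 30, 20, 5, 8, 16, 13, 10, 9, 10, 1, 15, 4, 4, 13, 13, 9, 5, 11, 24, 15, 15, 16, 45, 70, 71, 68, 70, 73]
(320, 241) 50 [319.82 243.27] [25.22 26.91] 85 [0.4749 0.1331 0.053 ]
(320, 241) 50 [319.28 234.06] [32.13 36.25] 74 [0.4823 0.1355 0.053 ]
(320, 241) 70 [319.08 251.21] [32.97 43.73] 6 [0.4681 0.132  0.053 ]
(320, 241) 70 [318.75 230.45] [34.56 43.54] 72 [0.4851 0.1366 0.053 ]
[118, 180, 176, 172, 175, 164, 105, 16, 4, 6, 17, 20, 32, 40, 42, 25, 6, 7, 5, 16, 12, 8, 18, 25, 22, 17, 7, 11, 6, 5, 8, 28, 84, 140, 174, 173, 171]
(421, 243) 50 [421.66 245.57] [24.18 26.13] 60 [0.4937 0.0514 0.053 ]
(421, 243) 50 [414.97 239.67] [36.37 43.21] 136 [0.4971 0.0583 0.053 ]
(421, 243) 70 [421.71 245.61] [24.76 26.73] 61 [0.4937 0.0513 0.053 ]
(421, 243) 70 [414.75 239.41] [37.37 44.01] 133 [0.4973 0.0585 0.053 ]
[129, 168, 161, 169, 168, 142, 37, 2, 4, 4, 3, 9, 12, 4, 13, 0, 9, 3, 7, 0, 2, 10, 13, 9, 7, 7, 6, 5, 2, 14, 16, 56, 104, 142, 155, 160, 153]
(523, 246) 50 [523.06 247.41] [23.15 27.2 ] 53 [ 0.5129 -0.0302  0.053 ]
(523, 246) 50 [513.74 243.04] [36.97 45.06] 109 [ 0.5145 -0.0213  0.053 ]
(523, 246) 70 [523.14 247.42] [23.76 27.77] 54 [ 0.5129 -0.0302  0.053 ]
(523, 246) 70 [514.33 243.33] [37.61 45.96] 110 [ 0.5144 -0.0218  0.053 ]
[[0.5064, 0.1916, 0.016], [0.5702, -0.0689, 0.016], [0.4807, -0.092, 0.016], [0.4185, 0.1718, 0.016]]
predict handle top [[320.39828655 327.23220321]] nose [[319.89131513 265.15758669]]
```

```bash
echo '[[0.0, 0.001, 0.0005, 0.03, 0], [0.0, 0.001, 0.0005, 0.044, 0], [0.0, 0.001, 0.0005, 0.044, 0], [0.0, 0.001, 0.0005, 0.044, 0], [0.0, 0.001, 0.0005, 0.048, 0], [0.0, 0.001, 0.0005, 0.052, 0], [0.0, 0.001, 0.0005, 0.055, 0], [0.0, 0.001, 0.0005, 0.055, 0]]' | python3 -m pendant 30
python3 - <<'E'
from h import *
o=env.get_obs(); print(o["wrist_torque"]); togo([.4746,.1331,.118])
E
```

```text
time_s: 6.88
position: [0.4737, 0.1314, 0.2943]
eef_rot: [0.992, 0.124, -0.0, -0.0]
contact_force: [-0.2, -0.2, -2.1]
finger_gap: 0.022
finger_force: 30.0
[ 0.02098336  0.05034477 -0.0495974 ]
t 6.88 grasp [0.4736 0.1314 0.1143] yaw 0.2487 shift [ 0.0014 -0.0014 -0.0037] turn None j6 1.416 F [-0.2 -0.2 -2.1] gap 0.022
```

```bash
echo '[[0.0, 0.0005, -0.001, 0.003, 0], [0.0, 0.0005, -0.001, 0.006, 0], [0.0, 0.0005, -0.001, 0.009, 0], [0.0, 0.0005, -0.001, 0.009, 0]]' | python3 -m pendant 30;  echo '[[0.0, 0, 0, 0.001, 0], [0.0, 0, 0, 0.002, 0], [0.0, 0, 0, 0.003, 0], [0.0, 0, 0, 0.004, 0], [0, 0, 0, 0.004, 0]]' | python3 -m pendant 30
python3 - <<'E'
from h import *
o=env.get_obs(); print(o["wrist_torque"]); togo([.4746,.1331,.118])
E
```

```text
time_s: 7.38
position: [0.4739, 0.1325, 0.2852]
eef_rot: [0.992, 0.124, -0.0, 0.0]
contact_force: [0.6, -1.1, -2.3]
finger_gap: 0.022
finger_force: 30.0
time_s: 8.0
position: [0.4741, 0.1325, 0.2815]
eef_rot: [0.992, 0.124, -0.0, 0.0]
contact_force: [-0.5, -0.3, -1.7]
finger_gap: 0.022
finger_force: 30.0
[ 0.00625264  0.04757454 -0.01047178]
t 8.0 grasp [0.474  0.1325 0.1015] yaw 0.2488 shift [ 0.0007 -0.0004 -0.0165] turn None j6 1.419 F [-0.5 -0.3 -1.7] gap 0.022
```

```bash
echo '[[0.0, 0, 0, 0.001, 0], [0.0, 0, 0, 0.002, 0], [0.0, 0, 0, 0.003, 0]]' | python3 -m pendant 30;echo '[[0.0, 0, 0, 0.001, 0], [0, 0, 0, 0.002, 0], [0, 0, 0, 0.002, 0]]' | python3 -m pendant
```

```text
time_s: 8.38
position: [0.4745, 0.1326, 0.2809]
eef_rot: [0.992, 0.124, 0.0, 0.0]
contact_force: [-5.6, -0.5, 15.8]
finger_gap: 0.0219
finger_force: 30.0
time_s: 8.75
position: [0.4751, 0.1328, 0.2807]
eef_rot: [0.992, 0.124, 0.001, 0.0]
contact_force: [-7.4, -0.6, 21.3]
finger_gap: 0.0219
finger_force: 30.0
```

```bash
echo '[[0.0, 0, 0, -0.01, 0], [0.0, 0, 0, -0.045, 0], [0.0, -0.001, 0.042, -0.045, 0], [0, -0.001, 0.084, -0.045, 0], [0, -0.001, 0.084, -0.045, 0], [0, -0.001, 0.084, -0.045, 0], [0, -0.001, 0.084, -0.045, 0]]' | python3 -m pendant 30
python3 - <<'E'
from h import *
togo([.4932,.051,.118])
d=env.get_image("wrist"); togo([.4932,.051,.118]); np.savez("w4.npz",**d); cv2.imwrite("pics/w4.png",d["pixels"])
g=cv2.cvtColor(d["pixels"],cv2.COLOR_BGR2GRAY)
q=proj(d,[[.4937,.0514,.053],[.5129,-.0302,.053],[.4746,.1331,.053]]); print(q)
for c in q[1:].astype(int):
    x,y=c; w=cv2.resize(g[y-20:y+21,x-20:x+21],None,fx=4,fy=4,interpolation=cv2.INTER_CUBIC)
    for th in (50,70):
        cs,_=cv2.findContours((w<th).astype(np.uint8),cv2.RETR_EXTERNAL,cv2.CHAIN_APPROX_NONE)
        for k in [k for k in cs if cv2.contourArea(k)>2000]:
            e=cv2.fitEllipse(cv2.convexHull(k)); u=((e[0][0]+.5)/4-.5+x-20,(e[0][1]+.5)/4-.5+y-20)
            print(c,th,np.round(u,2),np.round(np.array(e[1])/4,2),round(e[2]),ray(d,u,.053).round(4))
E
```

```text
time_s: 9.62
position: [0.4935, 0.0517, 0.3213]
eef_rot: [0.992, 0.125, -0.0, -0.0]
contact_force: [-0.3, 0.5, -2.0]
finger_gap: 0.0218
finger_force: 30.0
t 9.62 grasp [0.4933 0.0517 0.1413] yaw 0.2499 shift [-0.0003  0.0007  0.0233] turn None j6 1.25 F [-0.3  0.5 -2. ] gap 0.0218
t 9.68 grasp [0.4933 0.0518 0.1414] yaw 0.2501 shift [-0.0003  0.0007  0.0234] turn None j6 1.25 F [-0.3 -0.3 -2.1] gap 0.0217
[[320.38903249 254.92604389]
 [432.7203705  256.95928839]
 [207.59852035 252.7293895 ]]
[432 256] 50 [432.89 256.8 ] [26.31 29.05] 60 [ 0.513  -0.0303  0.053 ]
[432 256] 70 [432.93 256.82] [26.85 29.58] 60 [ 0.513  -0.0303  0.053 ]
[207 252] 50 [208.06 253.64] [27.  30.2] 117 [0.474  0.1326 0.053 ]
[207 252] 70 [208.01 253.29] [28.13 32.35] 114 [0.4742 0.1327 0.053 ]
[207 252] 70 [261.71 246.2 ] [ 19.35 133.91] 100 [0.4895 0.0951 0.053 ]
```

```bash
echo '[[0.0, 0, 0.0005, 0.018, 0], [0.0, 0, 0.0005, 0.018, 0], [0.0, 0, 0.0005, 0.022, 0], [0, 0, 0.0005, 0.026, 0], [0, 0, 0.0005, 0.030, 0], [0, 0, 0.0005, 0.034, 0], [0, 0, 0.0005, 0.036, 0], [0, 0, 0.0005, 0.036, 0]]' | python3 -m pendant 30; echo '[[0.0, 0, 0, 0.002, 0], [0.0, 0, 0, 0.003, 0], [0.0, 0, 0, 0.004, 0], [0.0, 0, 0, 0.005, 0], [0, 0, 0, 0.006, 0], [0, 0, 0, 0.006, 0]]' | python3 -m pendant
```

```text
time_s: 10.68
position: [0.4939, 0.0503, 0.2854]
eef_rot: [0.992, 0.124, -0.0, -0.0]
contact_force: [-0.0, 1.0, -2.2]
finger_gap: 0.0219
finger_force: 30.0
time_s: 11.42
position: [0.4941, 0.0504, 0.2808]
eef_rot: [0.992, 0.124, -0.0, 0.0]
contact_force: [-2.9, 0.9, 5.9]
finger_gap: 0.0216
finger_force: 30.0
```

```bash
echo '[[0.0, 0, 0, 0.001, 0], [0.0, 0, 0, 0.001, 0]]' | python3 -m pendant; echo '[[0.0, 0, 0, -0.01, 0], [0.0, 0, 0, -0.045, 0], [0.0, -0.001, 0.042, -0.045, 0], [0, -0.001, 0.084, -0.045, 0], [0, -0.001, 0.084, -0.045, 0], [0, -0.001, 0.084, -0.045, 0], [0, -0.001, 0.084, -0.045, 0]]' | python3 -m pendant 30
python3 - <<'E'
from h import *
d=env.get_image("wrist"); togo([.5128,-.0307,.118]); np.savez("w5.npz",**d); cv2.imwrite("pics/w5.png",d["pixels"])
E
```

```text
time_s: 11.68
position: [0.4942, 0.0504, 0.2808]
eef_rot: [0.992, 0.124, -0.0, 0.0]
contact_force: [-5.3, -0.5, 11.2]
finger_gap: 0.0218
finger_force: 30.0
time_s: 12.55
position: [0.5133, -0.0304, 0.3234]
eef_rot: [0.992, 0.125, -0.0, -0.0]
contact_force: [-0.2, -0.2, -1.5]
finger_gap: 0.022
finger_force: 30.0
t 12.6 grasp [ 0.5133 -0.0303  0.1434] yaw 0.2501 shift [-0.0005  0.0003  0.0254] turn None j6 1.093 F [ 0.3  0.2 -1.9] gap 0.0216
```

```bash
echo '[[0.0, 0, 0.0005, 0.020, 0], [0.0, 0, 0.0005, 0.020, 0], [0.0, 0, 0.0005, 0.024, 0], [0, 0, 0.0005, 0.028, 0], [0, 0, 0.0005, 0.032, 0], [0, 0, 0.0005, 0.036, 0], [0, 0, 0.0005, 0.040, 0], [0, 0, 0.0005, 0.040, 0]]' | python3 -m pendant 30; echo '[[0.0, 0, 0, 0.002, 0], [0.0, 0, 0, 0.004, 0], [0.0, 0, 0, 0.006, 0], [0.0, 0, 0, 0.009, 0], [0, 0, 0, 0.012, 0], [0, 0, 0, 0.014, 0], [0, 0, 0, 0.014, 0]]' | python3 -m pendant
```

```text
time_s: 13.6
position: [0.5137, -0.0318, 0.2832]
eef_rot: [0.992, 0.124, -0.0, -0.0]
contact_force: [-0.5, -0.6, -2.2]
finger_gap: 0.0219
finger_force: 30.0
time_s: 14.48
position: [0.5137, -0.0318, 0.2693]
eef_rot: [0.992, 0.124, -0.0, -0.0]
contact_force: [-0.4, 0.4, -2.4]
finger_gap: 0.022
finger_force: 30.0
```

```bash
echo '[[0.0, 0, 0, 0.001, 0], [0.0, 0, 0, 0.002, 0], [0.0, 0, 0, 0.003, 0], [0, 0, 0, 0.003, 0]]' | python3 -m pendant
python3 - <<'E'
from h import *
d=env.get_image("wrist"); togo([.5128,-.0307,.118]); cv2.imwrite("pics/w6.png",d["pixels"][180:400,200:440])
E
```

```text
time_s: 14.98
position: [0.5138, -0.0317, 0.267]
eef_rot: [0.992, 0.124, -0.0, -0.0]
contact_force: [-2.5, 1.3, 3.2]
finger_gap: 0.022
finger_force: 30.0
t 15.03 grasp [ 0.5138 -0.0317  0.087 ] yaw 0.2489 shift [-0.0007 -0.0012 -0.031 ] turn None j6 1.092 F [-2.6  1.4  3.5] gap 0.0221
```

View pics/w6.png

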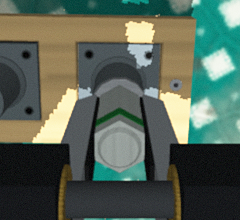

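The crop shows the gauge's collar resting on the boss of the −y end flange. It went in 30 mm, so this is the clean one. Now the gauge goes back to the stand.

```bash
echo '[[0.0, 0, 0, -0.01, 0], [0.0, 0, 0, -0.045, 0], [0.0, 0, 0, -0.08, 0], [0, 0, 0, -0.08, 0]]' | python3 -m pendant 30;echo '[[0, 0.02, -0.06, 0, 0], [0, 0.04, -0.12, 0, 0], [0, 0.06, -0.18, 0, 0], [0, 0.08, -0.24, 0, 0], [0, 0.10, -0.30, 0, 0], [0, 0.11, -0.345, 0, 0], [0, 0.11, -0.345, 0, 0], [0, 0.11, -0.345, 0, 0]]' | python3 -m pendant 30
python3 - <<'E'
from h import *
for i in range(3): d=env.get_image("wrist"); togo([.535,.3295,.071]); 
np.savez("w7.npz",**d); cv2.imwrite("pics/w7.png",d["pixels"])
E
```

```text
time_s: 15.52
position: [0.5155, -0.0323, 0.3503]
eef_rot: [0.992, 0.124, 0.004, 0.002]
contact_force: [-0.3, -0.2, -1.9]
finger_gap: 0.0221
finger_force: 30.0
time_s: 16.52
position: [0.535, 0.3293, 0.3447]
eef_rot: [0.992, 0.124, -0.001, 0.001]
contact_force: [-0.0, 0.2, -1.2]
finger_gap: 0.0215
finger_force: 30.0
t 16.57 grasp [0.5349 0.3284 0.1651] yaw 0.2481 shift [ 0.0006 -0.0011  0.0941] turn None j6 1.736 F [ 0.4 -0.4 -1.9] gap 0.022
t 16.62 grasp [0.5352 0.3282 0.1655] yaw 0.2473 shift [ 0.0003 -0.0014  0.0945] turn None j6 1.736 F [-0.5  0.1 -1.1] gap 0.0215
t 16.68 grasp [0.5355 0.3281 0.1659] yaw 0.2469 shift [-0.     -0.0015  0.0949] turn None j6 1.736 F [ 0.3  0.3 -1.1] gap 0.0217
```

```bash
echo '[[0, 0, -0.0013, 0.03, 0], [0, 0, -0.0013, 0.058, 0], [0, 0, -0.0013, 0.058, 0], [0, 0, -0.0013, 0.066, 0], [0, 0, -0.0013, 0.074, 0], [0, 0, -0.0013, 0.082, 0], [0, 0, -0.0013, 0.090, 0], [0, 0, -0.0013, 0.090, 0]]' | python3 -m pendant 30
python3 - <<'E'
from h import *
togo([.535,.3295,.071])
E
```

```text
time_s: 17.68
position: [0.5347, 0.3309, 0.2554]
eef_rot: [0.992, 0.124, -0.001, 0.0]
contact_force: [0.2, 0.3, -2.6]
finger_gap: 0.0219
finger_force: 30.0
t 17.68 grasp [0.5345 0.3308 0.0754] yaw 0.2489 shift [0.0002 0.0014 0.0044] turn None j6 1.738 F [ 0.2  0.3 -2.6] gap 0.0219
```

```bash
echo '[[0, 0, 0.001, 0.002, 0], [0, 0, 0.001, 0.004, 0], [0, 0, 0.001, 0.005, 0], [0, 0, 0.001, 0.005, 0]]' | python3 -m pendant 30;  echo '[[0.05, 0, 0, 0, 0], [0.05, 0, 0, 0, 0], [0.05, 0, 0, 0, 0], [0.05, 0, 0, -0.02, 0], [0.05, 0, 0, -0.06, 0], [0.05, 0, 0, -0.1, 0], [0.05, 0, 0, -0.1, 0]]' | python3 -m pendant
python3 - <<'E'
from h import *
d=env.get_image("wrist"); np.savez("w8.npz",**d); cv2.imwrite("pics/w8.png",d["pixels"][120:380,150:500]); togo([.5131,-.0305,.045],.24)
E
```

```text
time_s: 18.18
position: [0.5354, 0.33, 0.2516]
eef_rot: [0.992, 0.124, -0.0, -0.0]
contact_force: [-0.1, -0.5, -1.3]
finger_gap: 0.0221
finger_force: 30.0
time_s: 19.05
position: [0.5369, 0.3307, 0.3582]
eef_rot: [0.992, 0.124, 0.006, -0.002]
contact_force: [0.6, 0.1, 0.1]
finger_gap: 0.0498
finger_force: 0.0
t 19.1 grasp [0.5371 0.3307 0.1752] yaw 0.2488 shift [-0.113   0.3443  0.1291] turn 0.008822955941108157 j6 1.737 F [-0.7  0.7 -1.2] gap 0.05
```

View pics/w8.png

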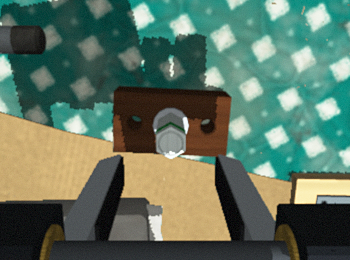

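The crop shows the gauge upright in the stand's middle hole with its collar on the block, and the fingers clear. Next I go to the clean flange.

```bash
echo '[[0.06, -0.02, 0.06, 0, 0], [0.06, -0.04, 0.12, 0, 0], [0.06, -0.06, 0.18, 0, 0], [0.06, -0.08, 0.24, 0, 0], [0.06, -0.10, 0.3, 0, 0], [0.06, -0.113, 0.344, 0, 0], [0.06, -0.113, 0.344, 0, 0], [0.06, -0.113, 0.344, 0, 0]]' | python3 -m pendant 30
python3 - <<'E'
from h import *
d=env.get_image("wrist"); np.savez("w9.npz",**d); cv2.imwrite("pics/w9.png",d["pixels"])
togo([.5131,-.0305,.041],.24); g=cv2.cvtColor(d["pixels"],cv2.COLOR_BGR2GRAY)
q=proj(d,[[.5129,-.0303,.053],[.4936,.0512,.053],[.475,-.22,.062]]); print(q)
for c in q[:1].astype(int):
    x,y=c; w=cv2.resize(g[y-25:y+26,x-25:x+26],None,fx=4,fy=4,interpolation=cv2.INTER_CUBIC)
    for th in (50,70):
        cs,_=cv2.findContours((w<th).astype(np.uint8),cv2.RETR_EXTERNAL,cv2.CHAIN_APPROX_NONE)
        for k in [k for k in cs if cv2.contourArea(k)>2000]:
            e=cv2.fitEllipse(cv2.convexHull(k)); u=((e[0][0]+.5)/4-.5+x-25,(e[0][1]+.5)/4-.5+y-25)
            print(c,th,np.round(u,2),np.round(np.array(e[1])/4,2),round(e[2]),ray(d,u,.053).round(4))
E
```

```text
time_s: 20.1
position: [0.5101, -0.031, 0.3506]
eef_rot: [0.992, 0.124, -0.001, -0.001]
contact_force: [0.4, 0.2, 0.3]
finger_gap: 0.0598
finger_force: 0.0
t 20.15 grasp [ 0.5099 -0.0302  0.1708] yaw 0.2496 shift [0.0032 0.0012 0.1298] turn 0.00959281767324871 j6 1.092 F [ 0.1 -0.3  0.3] gap 0.0601
[[320.29855315 241.21979579]
 [218.60752867 239.64640426]
 [523.25305322 337.76823839]]
[320 241] 50 [320.82 241.88] [25.17 26.87] 91 [ 0.5125 -0.0309  0.053 ]
[320 241] 50 [320.54 232.56] [32.4  35.72] 84 [ 0.52   -0.0287  0.053 ]
[320 241] 70 [320.49 232.32] [42.17 43.17] 166 [ 0.5202 -0.0286  0.053 ]
```

```bash
echo '[[0.06, 0.003, 0.0012, 0.05, 0.01], [0.06, 0.003, 0.0012, 0.09, 0.01], [0.06, 0.003, 0.0012, 0.115, 0.01], [0.06, 0.003, 0.0012, 0.128, 0.01], [0.06, 0.003, 0.0012, 0.130, 0.01], [0.06, 0.003, 0.0012, 0.130, 0.01]]' | python3 -m pendant 40
python3 - <<'E'
from h import *
togo([.5127,-.0305,.041],.24)
E
echo '[[0, 0, 0, 0, 0], [0, 0, 0, 0, 0], [0, 0, 0, 0, 0], [0, 0, 0, 0, 0], [0, 0, 0, 0, 0]]' | python3 -m pendant 40
python3 - <<'E'
from h import *
togo([.5127,-.0305,.041],.24)
E
```

```text
time_s: 20.9
position: [0.5144, -0.0313, 0.2226]
eef_rot: [0.993, 0.12, 0.001, 0.0]
contact_force: [-0.7, -0.6, 0.4]
finger_gap: 0.06
finger_force: 0.0
t 20.9 grasp [ 0.5147 -0.0314  0.0426] yaw 0.2396 shift [-0.0017 -0.0014  0.0015] turn -0.00038677243840279374 j6 1.102 F [-0.7 -0.6  0.4] gap 0.06
time_s: 21.52
position: [0.5139, -0.0317, 0.2221]
eef_rot: [0.993, 0.119, 0.0, -0.0]
contact_force: [-1.2, 2.2, 4.3]
finger_gap: 0.0318
finger_force: 40.0
t 21.52 grasp [ 0.514  -0.0317  0.0421] yaw 0.2386 shift [-0.001  -0.0015  0.0011] turn -0.0013645690015362533 j6 1.102 F [-1.2  2.2  4.3] gap 0.0318
```

```bash
echo '[[0, 0, 0, -0.01, 0], [0, 0, 0, -0.03, 0], [0, 0, 0, -0.07, 0], [0, 0, 0, -0.1, 0]]' | python3 -m pendant 40;  echo '[[0, -0.04, 0.045, 0, 0.05], [0, -0.08, 0.09, 0, 0.1], [0, -0.12, 0.135, 0, 0.16], [0, -0.141, 0.159, 0, 0.16], [0, -0.141, 0.159, 0, 0.16], [0, -0.141, 0.159, 0, 0.16], [0, -0.141, 0.159, 0, 0.16]]' | python3 -m pendant 40
python3 - <<'E'
from h import *
d=env.get_image("wrist"); np.savez("w10.npz",**d); cv2.imwrite("pics/w10.png",d["pixels"])
togo([.475,-.22,.14],.08); print(proj(d,[[.475,-.22,.062]]))
E
```

```text
time_s: 22.02
position: [0.5134, -0.0317, 0.3228]
eef_rot: [0.993, 0.119, -0.0, 0.0]
contact_force: [0.6, -0.3, -1.8]
finger_gap: 0.0318
finger_force: 40.0
time_s: 22.9
position: [0.4147, -0.2185, 0.3215]
eef_rot: [0.999, 0.04, -0.0, -0.0]
contact_force: [0.1, 0.0, -2.7]
finger_gap: 0.0316
finger_force: 40.0
t 22.95 grasp [ 0.4146 -0.2184  0.1415] yaw 0.0807 shift [0.06   0.0064 0.0015] turn 0.0006684731214481321 j6 0.82 F [-0.2 -0.6 -1.9] gap 0.0318
[[329.58990482 173.72867516]]
```

View pics/w10.png

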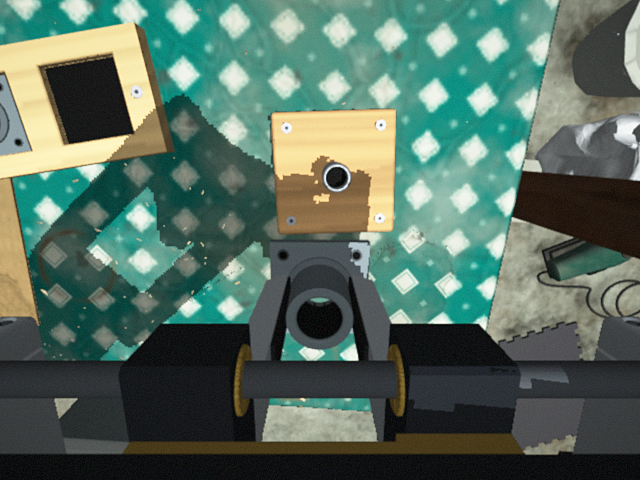

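The picture shows the rail tube's end at about (337,177) on the foot, and the held flange level between the fingers with its mouth at about (319,319). The emptied pocket is on the left.

Run:
```python
from h import *
d=dict(np.load("w10.npz")); g=cv2.cvtColor(d["pixels"],cv2.COLOR_BGR2GRAY)
def fit(c,r,z,ths):
    x,y=c; w=cv2.resize(g[y-r:y+r+1,x-r:x+r+1],None,fx=4,fy=4,interpolation=cv2.INTER_CUBIC)
    for th in ths:
        cs,_=cv2.findContours((w<th).astype(np.uint8),cv2.RETR_LIST,cv2.CHAIN_APPROX_NONE)
        for k in [k for k in cs if cv2.contourArea(k)>1500]:
            e=cv2.fitEllipse(cv2.convexHull(k)); u=((e[0][0]+.5)/4-.5+x-r,(e[0][1]+.5)/4-.5+y-r)
            print(c,th,np.round(u,2),np.round(np.array(e[1])/4,2),round(e[2]),ray(d,u,z).round(4))
o,p,M=state(); G=p+.18*M[:,2]
fit((337,177),20,.062,(60,90,120)); fit((319,319),35,G[2]+.0115,(40,60))
print(g[177,318:358].tolist()); print(g[160:196,337].tolist())
S=np.array([ray(d,u,.022) for u in [(273,110),(395,109),(394,232),(276,233)]]); print(S.round(4).tolist(),S.mean(0))
print(proj(d,[G-M[:,2]*.0115, G-.001*M[:,0]-M[:,2]*.0115]))
```

```text
(337, 177) 60 [336.32 177.17] [20.15 21.1 ] 46 [ 0.4731 -0.2248  0.062 ]
(337, 177) 90 [336.45 177.38] [21.05 21.66] 27 [ 0.4729 -0.2249  0.062 ]
(337, 177) 120 [336.49 177.43] [21.58 22.1 ] 23 [ 0.4729 -0.2249  0.062 ]
(337, 177) 120 [334.25 178.95] [41.37 62.23] 108 [ 0.4718 -0.2235  0.062 ]
(319, 319) 40 [319.09 317.85] [41.49 45.76] 90 [ 0.4137 -0.2178  0.153 ]
(319, 319) 40 [355.   315.25] [ 9.81 72.43] 170 [ 0.4163 -0.2344  0.153 ]
(319, 319) 40 [283.23 315.53] [ 9.49 73.14] 9 [ 0.4135 -0.201   0.153 ]
(319, 319) 60 [319.09 317.92] [42.64 46.91] 89 [ 0.4136 -0.2178  0.153 ]
(319, 319) 60 [318.97 313.22] [ 77.32 121.52] 1 [ 0.416  -0.2176  0.153 ]
[115, 116, 120, 107, 88, 123, 218, 239, 62, 16, 27, 29, 31, 29, 26, 24, 28, 28, 35, 30, 37, 34, 32, 27, 8, 13, 4, 4, 22, 84, 208, 254, 159, 102, 99, 104, 103, 106, 101, 104]
[228, 210, 133, 103, 175, 252, 219, 51, 21, 30, 29, 34, 36, 28, 32, 29, 28, 30, 30, 30, 25, 31, 20, 7, 2, 9, 22, 58, 86, 191, 221, 164, 104, 101, 103, 107]
[[0.5164, -0.1746, 0.022], [0.5245, -0.2663, 0.022], [0.4301, -0.2784, 0.022], [0.4214, -0.1815, 0.022]] [ 0.47312775 -0.22522491  0.022     ]
[[320.49975597 316.01414552]
 [320.49788242 317.96898676]]
```

```bash
echo '[[0, 0.0586, 0.0116, 0, 0], [0, 0.0586, 0.0116, 0.02, 0], [0, 0.0586, 0.0116, 0.042, 0], [0, 0.0586, 0.0116, 0.042, 0], [0, 0.0586, 0.0116, 0.042, 0], [0, 0.0586, 0.0116, 0.042, 0]]' | python3 -m pendant 40
python3 - <<'E'
from h import *
for i in range(3):
    d=env.get_image("wrist"); togo([.4739,-.2252,.0545],.08)
np.savez("w11.npz",**d); cv2.imwrite("pics/w11.png",d["pixels"][200:400,200:440])
E
```

```text
time_s: 23.7
position: [0.4742, -0.2266, 0.2809]
eef_rot: [0.999, 0.04, 0.001, 0.001]
contact_force: [-0.0, 0.3, -2.4]
finger_gap: 0.0315
finger_force: 40.0
t 23.75 grasp [ 0.4745 -0.2269  0.1009] yaw 0.079 shift [-0.0005 -0.0018  0.0464] turn -0.0010010773867601408 j6 0.881 F [ 0.3  0.3 -2.5] gap 0.0314
t 23.8 grasp [ 0.4743 -0.2268  0.1007] yaw 0.0788 shift [-0.0004 -0.0017  0.0462] turn -0.0011683260963073483 j6 0.881 F [-0.4  1.5 -2.1] gap 0.032
t 23.85 grasp [ 0.4742 -0.2268  0.1005] yaw 0.0787 shift [-0.0002 -0.0017  0.046 ] turn -0.0013335367926416986 j6 0.881 F [-0.1  0.3 -1.3] gap 0.0315
```

```bash
echo '[[0, -0.0003, -0.0016, 0, 0], [0, -0.0003, -0.0016, 0.003, 0], [0, -0.0003, -0.0016, 0.003, 0], [0, -0.0003, -0.0016, 0.006, 0], [0, -0.0003, -0.0016, 0.008, 0], [0, -0.0003, -0.0016, 0.01, 0], [0, -0.0003, -0.0016, 0.01, 0]]' | python3 -m pendant 40
python3 - <<'E'
from h import *
togo([.4739,-.2252,.0545],.08); print(env.get_obs()["wrist_torque"])
E
```

```text
time_s: 24.72
position: [0.4736, -0.2251, 0.2697]
eef_rot: [0.999, 0.039, 0.001, 0.0]
contact_force: [2.6, -1.4, -3.8]
finger_gap: 0.0316
finger_force: 40.0
t 24.73 grasp [ 0.4739 -0.2252  0.0897] yaw 0.0787 shift [-0.     -0.      0.0352] turn -0.0012538877491314881 j6 0.883 F [ 2.6 -1.4 -3.8] gap 0.0316
[-0.0749896  -0.57967252  0.08508621]
```

```bash
echo '[[0, 0.0005, -0.0002, 0.004, 0], [0, 0.0005, -0.0002, 0.008, 0], [0, 0.0005, -0.0002, 0.012, 0], [0, 0.0005, -0.0002, 0.016, 0], [0, 0.0005, -0.0002, 0.02, 0], [0, 0.0005, -0.0002, 0.02, 0]]' | python3 -m pendant 40
python3 - <<'E'
from h import *
togo([.4739,-.2252,.0545],.08); print(env.get_obs()["wrist_torque"])
E
```

```text
time_s: 25.48
position: [0.474, -0.2248, 0.2493]
eef_rot: [0.999, 0.039, 0.0, 0.0]
contact_force: [4.0, -2.1, -5.0]
finger_gap: 0.0318
finger_force: 40.0
t 25.48 grasp [ 0.4741 -0.2249  0.0693] yaw 0.0788 shift [-0.0003  0.0003  0.0148] turn -0.001249941223535167 j6 0.884 F [ 4.  -2.1 -5. ] gap 0.0318
[-0.43786753 -0.85466984  0.00343387]
```

```bash
echo '[[0, 0.0006, 0.0004, 0.004, 0], [0, 0.0006, 0.0004, 0.008, 0], [0, 0.0006, 0.0004, 0.011, 0], [0, 0.0006, 0.0004, 0.013, 0], [0, 0.0006, 0.0004, 0.0135, 0], [0, 0.0006, 0.0004, 0.0135, 0]]' | python3 -m pendant 40
python3 - <<'E'
from h import *
togo([.4739,-.2252,.0545],.08); print(env.get_obs()["wrist_torque"])
E
echo '[[0, 0, 0, 0.001, 0], [0, 0, 0, 0.002, 0], [0, 0, 0, 0.002, 0]]' | python3 -m pendant 40
```

```text
time_s: 26.22
position: [0.4743, -0.2249, 0.236]
eef_rot: [0.999, 0.039, -0.0, -0.0]
contact_force: [2.6, -1.8, -2.7]
finger_gap: 0.0314
finger_force: 40.0
t 26.23 grasp [ 0.4742 -0.2249  0.056 ] yaw 0.0788 shift [-0.0003  0.0003  0.0015] turn -0.001165524522649175 j6 0.884 F [ 2.6 -1.8 -2.7] gap 0.0314
[-0.17909509 -0.40988073 -0.04550283]
time_s: 26.6
position: [0.4744, -0.225, 0.2351]
eef_rot: [0.999, 0.039, -0.0, -0.0]
contact_force: [-0.5, 1.1, 5.2]
finger_gap: 0.0314
finger_force: 40.0
```

```bash
echo '[[0.07, 0, 0, 0, 0], [0.07, 0, 0, 0, 0], [0.07, 0, 0, 0, 0], [0.07, 0, 0, 0, 0], [0.07, 0, 0, -0.03, 0], [0.07, 0, 0, -0.07, 0], [0.07, 0, 0, -0.12, 0], [0.07, 0, 0, -0.12, 0]]' | python3 -m pendant; echo '[[0.07, -0.06, 0, 0, 0], [0.07, -0.06, 0, 0, 0], [0.07, -0.06, 0, 0, 0], [0.07, -0.06, 0, 0, 0]]' | python3 -m pendant
python3 - <<'E'
from h import *
d=env.get_image("wrist"); a=env.get_image("side"); t=env.get_image("top")
A=a["pixels"][160:270,180:500]; A=cv2.resize(A,(640,220)); W=d["pixels"][60:300,150:470]; T=t["pixels"][250:370,150:470]; T=cv2.resize(T,(320,120)); 
c=np.zeros((480,640,3),np.uint8); c[:220]=A; c[230:470,:320]=W; c[230:350,320:]=T; cv2.imwrite("pics/end.png",c); togo([.4739,-.2252,.0545])
E
```

```text
time_s: 27.6
position: [0.4759, -0.226, 0.3591]
eef_rot: [0.999, 0.039, 0.004, 0.003]
contact_force: [-0.0, -0.4, -0.2]
finger_gap: 0.07
finger_force: 0.0
time_s: 28.1
position: [0.4155, -0.2299, 0.3543]
eef_rot: [0.999, 0.04, 0.0, 0.0]
contact_force: [0.1, -0.3, 0.3]
finger_gap: 0.07
finger_force: 0.0
t 28.25 grasp [ 0.4154 -0.2299  0.1743] yaw 0.0795 shift [ 5.860e-02 -1.000e-04  1.198e-01] turn None j6 0.803 F [ 0.7 -0.8 -0.4] gap 0.0702
```

View pics/end.png

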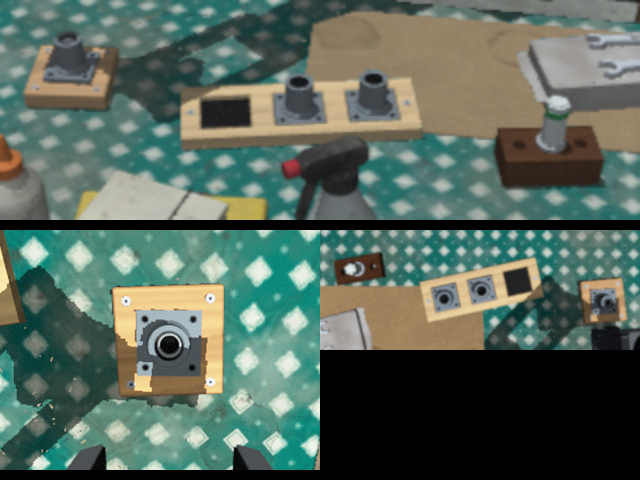

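The composite shows the flange flat on the foot around the tube (wrist crop at about (170,345)). The gauge stands in its block, the other two flanges are in their pockets and the gripper is clear.

```bash
python3 -c "
from rig import env
print(env.job_done())"
```

```text
the job is handed in; nothing more can be done
None
```

The job is handed in at about 28 s: the flange at the −y end of the board was the clean one and now lies flat on the oak foot over the rail tube, the gauge is back in its stand, and the two coated flanges are in their pockets.

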